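Zero an angle gauge and hold it flush on a roof-pitch mock-up

TASK

Zero the orange angle gauge by setting it base-down inside the blue-rimmed tray and letting go of it, so that it stands free there for a moment. Then pick it up again and hold its base flush on the sloping grey deck, inside the yellow outline with its length running up the slope: feel for the slope, press lightly (about 5 to 15 N), and finish while still gripping the gauge and pressing it there. Do not shift the deck's pitch and leave the other things on the desk where they are.

Things in the scene. Friction and masses are not known exactly. Their poses are not given: they have to be found in the camera images.
- gauge_center (a point): centre of the loose digital angle gauge, an orange box 60 mm long (x) x 34 mm thick (y) x 60 mm high (z) with a dark steel base strip (lowest 10 mm) and a white line along the middle of its top; about 0.13 kg. The flat base lies 30 mm below this point along its own z, which points from base to top. It starts upright on the desk. Best gripped across its 34 mm thickness (y), over the upper half.
- tray_floor (a point): centre of the floor of the zeroing tray's pocket, 10 mm above the desk. The tray is a fixed aluminium plate 90 x 64 mm (x, y) with a blue rim 8 mm wide and 8 mm high (rim top 18 mm above the desk) round a pocket 74 x 48 mm; z is up. The tray is screwed down.
- deck_mark (a point): centre of the yellow outline on the upper face of the sloping deck of the roof-pitch mock-up. Axes: x straight up the slope (roughly away from the robot), y level across it, z out of the face. The outline is 82 x 58 mm inside (x, y).
- deck: the grey deck, 165 x 120 x 10 mm (x, y, z), same axes; origin on its hinge near the lower edge, 30 mm above the desk, 85 mm down the slope from the outline's centre and 5 mm under the face. It is clamped at a pitch that differs each time, about 11 to 32 degrees; pushes under 25 N do not move it. Below is a fixed wooden foot 190 x 140 x 12 mm.
- stapler_mid (a point): middle of a blue desk stapler 122 x 34 x 44 mm (length along x), loose; leave alone
- mug_mid (a point): middle of a glazed blue ceramic mug, 80 mm across, 90 mm high, handle at its +y side, loose; leave alone
- flask_mid (a point): middle of a glass tea flask with a steel lid, 68 mm across, 133 mm high, loose; leave alone
- tin_mid (a point): middle of a round blue tin, 66 mm across, 30 mm high, loose; leave alone
- gauge: the same gauge, its origin at the centre of its base; axes as above

How it is judged:
On the way:
1. the gauge stands free, base down, in the tray's pocket, let go and at rest (x of gauge_center in the frame of tray_floor between -0.012 and 0.012 m and y of gauge_center in the frame of tray_floor between -0.012 and 0.012 m and z of gauge_center in the frame of tray_floor between 0.027 and 0.0325 m and angle between gauge_center's own z axis and vertical below 0.05 rad and contact force between the fingers and gauge below 0.1 N and linear speed of gauge below 0.02 m/s), for 0.3 s.
At the end, for the whole second after the job is handed in: the gauge's base is flush on the deck (within 2 degrees, no gap over 2 mm), its centre within 15 mm of the outline's centre each way, its length up the slope within 8 degrees, and the robot still grips it and presses it on the deck with 2 to 25 N, all at rest (x of gauge_center in the frame of deck_mark between -0.015 and 0.015 m and y of gauge_center in the frame of deck_mark between -0.015 and 0.015 m and z of gauge_center in the frame of deck_mark between 0.0275 and 0.032 m and angle between the z axis of gauge_center and the z axis of deck_mark, either way round below 0.035 rad and angle between the x axis of gauge_center and the x axis of deck_mark, either way round below 0.14 rad and angle between gauge_center's own z axis and vertical below 1 rad and contact force between gauge and deck between 2 and 25 N and contact force between the fingers and gauge above 1.5 N and linear speed of gauge below 0.01 m/s); the arm keeps its last pose, push and grip.
It fails at once if the deck's pitch is shifted (distance of deck_mark from where it was at the start of the episode above 0.004 m).
It fails at once if the gauge is pressed on the deck with more than 45 N (contact force between gauge and deck above 45 N).
It fails at once if the stapler, mug, flask or tin is disturbed (distance of any of stapler_mid, mug_mid, flask_mid, tin_mid from where it was at the start of the episode above 0.02 m).
It also fails if it takes over 58 s, if anything falls off the work surface, if the arm or the gripper's body presses on something with over 40 N, if the wrist force passes 120 N, or if a joint passes its speed limit or range.

ROBOT

A 7-joint arm with a two-finger parallel gripper is mounted at the origin on the work surface. World frame = base frame: x ahead of the robot, y to its left, z up, the work surface at z = 0. Lengths are in m, angles in rad, forces in N, time in s.
With the tool pointing down it reaches from about 0.425 to 0.825 m from the base axis. Payload 3.6 kg.
Tool frame: the origin (TCP) lies at the very end of the fingers, on their centre line; the grasp point (between the pads) lies 19 mm behind it; z points along the fingers, y is the line along which they close (so a half turn about z gives the same grasp; the last joint's range is limited). The gripper opens to 85 mm and grips with 20 to 120 N. Pads are 22 mm wide; open, the fingers measure 114 mm over their backs; the gripper's body (76 mm by 85 mm) begins 54 mm behind the grasp point. The pads swing forward as they close: fully open they stand 13 mm farther back than shut.
Start: joints at [-1.135, 0.615, -0.013, 1.423, 0.008, 1.103, -0.04], TCP at [0.29, 0.582, 0.231] pointing down, gripper open.
Joint ranges: [-3.12, 3.12], [-0.3, 2.06], [-1.34, 1.32], [0.26, 2.42], [-1.36, 4.5], [0.01, 1.98], [-2.84, 2.84]. Speed limits (rad/s): [2.79, 2.79, 3.14, 3.14, 3.14, 3.14, 3.14].

INTERFACE

Orientations are given as a rotation vector (axis times angle).
In Python, from station import robot, eyes, job gives the robot as it stands. The module is installed in compiled form; this text tells all that it offers.
- The arm moves only by the tool drive_tool, never from a script. Its argument "motion" is a list of rows, each a list of 6 numbers: the shift along the tool's x, y, z normalised to -1 to 1, where 1 is 0.025 m, then the turn, a rotation vector about the tool's x, y, z normalised to -1 to 1, where 1 is 4 degrees. A call has 1 to 20 rows; each row shifts and turns the commanded pose from where the row before left it, along the tool's axes as they then stand; what a row does not reach is not made up. A row lasts 1/12 s, in which the tool goes at most 41.7 mm and 7.16 degrees, less where a joint would pass 70% of its speed; a pose out of reach is approached as far as the arm can. A call with a number of a shift or a turn outside -1 to 1 is refused whole. A call with a gripper value outside its range is refused whole. "grip" is the closure, from 0 (fully open) to 1 (shut), set as the call begins (left out, the last holds). The fingers move at their own pace and stop on an object; the grip force is fixed at half the most. Time passes only in rows, so rows that do not move let the fingers close. It gives the time, the measured TCP pose, the force, the opening and the grip force at its end, in the units of the state.
- robot.sense(): the state, without advancing time (a new reading comes with each control period).
- eyes.grab_frame(name): name is "side" or "top"; returns a dict with "image" (480x640x3 uint8, red, green, blue), "range_z" (480x640 float32, m along the optical axis (not along the pixel's ray), 0 where there is no reading), "intrinsics" (3x3 intrinsics, pixels), "R" (3x3) and "t" (3): a world point X has camera coordinates R X + t. Camera axes: x right, y down, z forward; pixel columns grow to the right and rows downward; lengths in m; the calibration is good to about 2 mm. A picture is of the moment at which its call begins.
- job.sign_off(): hands the job in; it is judged then, once.
The state is a dict: "time": time; "joint_pos": joint angles; "qd": joint speeds; "tau": joint torques, N m; "position": TCP position; "ee_rot": TCP orientation; "force": force on the tool from outside, world axes, zero at the start; "torque": the same for the moment, N m; "finger_gap": finger opening in m; "finger_force": force on a finger pad.
Only numpy, scipy, OpenCV 4.12 (cv2) and the standard library are available. Lean on these libraries where they do the work, as an engineer would, in place of code of your own. Each camera call takes 0.05 s, during which the arm holds its last target. There are 200 camera calls.

## Working session

There is one attempt and no reset: what is moved stays moved. The work goes in short steps, Python scripts to look and compute and a tool call to move; the robot and the scene stay as the last step left them, time stands still between calls to the robot, and variables do not carry over. Pictures are saved under pics/ and viewed, at most 10 in all, crops included, and the job is handed in when it is done.

Besides the shell and the picture viewer there is one more tool, called after "Emit:" as name([rows], argument=value, ...), one row to a line, values as JSON. drive_tool: Moves the arm, as the interface text tells. Its arguments: {"type":"object","properties":{"motion":{"type":"array"},"grip":{"type":"number"}},"required":["motion"]}

```bash
mkdir -p pics; python3 - <<'E'
from station import robot, eyes, job
import cv2,numpy as np
s=robot.sense(); print(s)
for n in("top","side"):
    f=eyes.grab_frame(n); np.savez(n+"0.npz",**f); cv2.imwrite(f"pics/{n}0.png",f["image"][:,:,::-1])
    print(n,f["intrinsics"].round(1).tolist(),f["R"].round(4).tolist(),f["t"].round(4).tolist(),(f["range_z"]>0).mean())
E
```

```text
{'time': 0.0, 'joint_pos': array([-1.13451323,  0.61592216, -0.01263663,  1.42491879,  0.00809198,
        1.10340803, -0.04039964]), 'qd': array([ 0.00094722, -0.00093167, -0.00054744, -0.0003608 ,  0.00024773,
        0.00016758,  0.00042633]), 'tau': array([ 2.37973854e-04, -4.69213665e+01,  2.59283837e-01, -1.71030182e+01,
        9.95847106e-03,  9.78172378e-03,  1.84299509e-08]), 'position': array([0.28981969, 0.58094364, 0.23012959]), 'ee_rot': array([-0.7202129 , -3.05732682,  0.0039915 ]), 'force': array([ 0.93764029, -0.63896983,  0.09974285]), 'torque': array([ 0.04760355, -0.02944161,  0.04676523]), 'finger_force': 0.0, 'finger_gap': 0.08557766148730711}
top [[495.9, 0.0, 318.8], [0.0, 495.9, 235.4], [0.0, 0.0, 1.0]] [[-0.0182, -0.9998, 0.0018], [-0.9951, 0.0179, -0.0974], [0.0973, -0.0036, -0.9952]] [0.0023, 0.5945, 1.2973] 0.99609375
side [[610.2, 0.0, 315.9], [0.0, 610.2, 235.4], [0.0, 0.0, 1.0]] [[0.854, -0.5202, 0.0065], [-0.2869, -0.4814, -0.8282], [0.434, 0.7055, -0.5603]] [-0.525, 0.2274, 1.2939] 0.9959407552083334
```

View pics/top0.png

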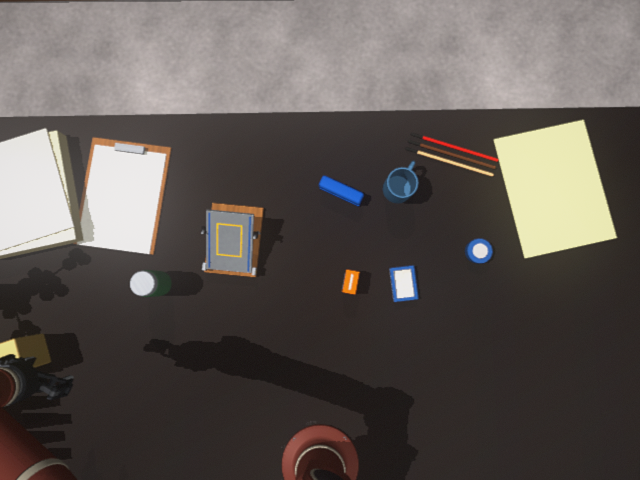

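View pics/side0.png

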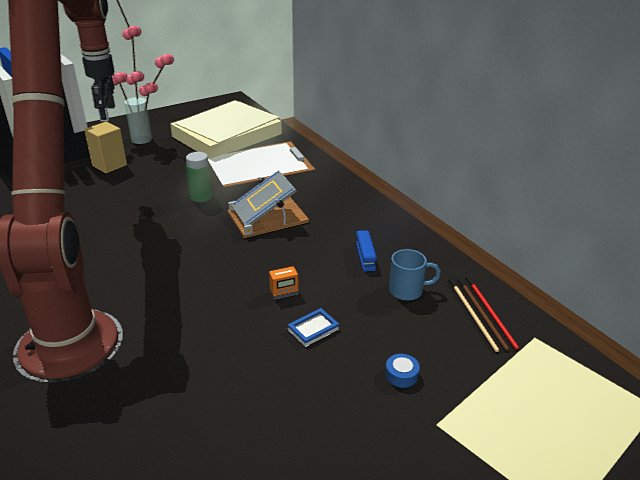

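The top view shows the gauge at about (351,282), the tray at (404,283), the yellow outline at (229,240), the flask at (145,284), the stapler at (341,191), the mug at (402,185) and the tin at (480,251). The side view agrees: gauge (284,283), tray (313,327), deck (266,198). The arm is at far left.

```bash
cat > h.py <<'E'
import numpy as np, cv2
def world(f,uv,z):            # depth z at pixels uv (n,2)
    uv=np.atleast_2d(uv).astype(float)
    d=np.c_[uv,np.ones(len(uv))]@np.linalg.inv(f["intrinsics"]).T*np.reshape(z,(-1,1))
    return (d-f["t"])@f["R"]
def plane(f,uv,n,p0):         # ray onto plane
    C=-f["R"].T@f["t"]; D=world(f,uv,1.)-C
    return C+D*(((p0-C)@n)/(D@n))[:,None]
def blob(f,lo,hi,roi):
    h=cv2.cvtColor(f["image"],cv2.COLOR_RGB2HSV); m=cv2.inRange(h,lo,hi)
    k=np.zeros_like(m); x0,y0,x1,y1=roi; k[y0:y1,x0:x1]=1; return m*k
def pts(f,m):
    v,u=np.nonzero(m); z=f["range_z"][v,u]; ok=z>0
    return world(f,np.c_[u,v][ok],z[ok])
def rect(P): # min-area rectangle in xy: centre, long-axis angle, sides
    (c,s,a)=cv2.minAreaRect((P[:,:2]*1000).astype(np.float32))
    if s[0]<s[1]: a+=90; s=s[::-1]
    return np.array(c)/1000,(a+90)%180-90,np.array(s)/1000
E
python3 - <<'E'
from h import *
np.set_printoptions(precision=4,suppress=True)
Z=np.array([0,0,1.])
t=dict(np.load("top0.npz")); s=dict(np.load("side0.npz"))
# gauge
for n,f,roi in(("top",t,(330,262,372,302)),("side",s,(262,260,306,305))):
    m=blob(f,(3,120,90),(22,255,255),roi); P=pts(f,m); T=P[P[:,2]>0.053]
    print(n,"gauge top",rect(T),T.mean(0),len(T),"zmax",P[:,2].max())
    h=cv2.cvtColor(f["image"],cv2.COLOR_RGB2HSV)
# white line on top
m=blob(t,(0,0,150),(40,110,255),(340,268,362,296)); v,u=np.nonzero(m)
W=plane(t,np.c_[u,v],Z,Z*.06); print("line",rect(W),len(W))
# tray
for n,f,roi in(("top",t,(380,258,426,306)),("side",s,(282,303,345,350))):
    m=blob(f,(100,120,60),(125,255,255),roi); P=pts(f,m)
    v,u=np.nonzero(m); Q=plane(f,np.c_[u,v],Z,Z*.018)
    print(n,"tray",rect(Q),"zmed",np.median(P[:,2]))
# deck
for n,f,roi in(("top",t,(205,210,255,275)),("side",s,(235,170,298,225))):
    m=blob(f,(20,120,110),(32,255,255),roi); c=cv2.convexHull(np.argwhere(m)[:,::-1].astype(np.int32))
    k=np.zeros_like(m); cv2.fillConvexPoly(k,c,255); P=pts(f,cv2.erode(k,np.ones((3,3))))
    p0=P.mean(0); nn=np.linalg.svd(P-p0)[2][2]; nn*=np.sign(nn[2])
    r=cv2.minAreaRect(c); q=plane(f,cv2.approxPolyDP(c,4,True)[:,0],nn,p0)
    v,u=np.nonzero(m); Y=plane(f,np.c_[u,v],nn,p0)
    yl=np.cross(Z,nn); yl/=np.linalg.norm(yl)
    x=np.cross(yl,nn); 
    if x[2]<0: x=-x
    y=np.cross(nn,x)
    R=np.c_[x,y,nn]; L=(Y-p0)@R
    lo,hi=L.min(0),L.max(0); ctr=p0+R@np.array([*(lo+hi)[:2]/2,0])
    print(n,"deck ctr",ctr,"size",hi-lo,"n",nn,"pitch",np.degrees(np.arccos(nn[2])),"yaw",np.degrees(np.arctan2(x[1],x[0])),"rect in-plane",rect(L),"res",((P-p0)@nn).std())
# flask, stapler
m=blob(t,(0,0,0),(180,255,255),(120,262,172,304)); P=pts(t,m); P=P[P[:,2]>.11]; print("flask",P.mean(0))
E
```

```text
top gauge top (array([ 0.4698, -0.0871]), -12.342063903808594, array([0.06  , 0.0341])) [ 0.4693 -0.0867  0.0593] 264 zmax 0.06559692381290835
side gauge top (array([ 0.4699, -0.0909]), -9.407363891601562, array([0.0611, 0.0419])) [ 0.4681 -0.0924  0.0596] 255 zmax 0.06631066518638873
line (array([ 0.47  , -0.0881]), -12.728118896484375, array([0.0395, 0.0061])) 35
top tray (array([ 0.4631, -0.2329]), 5.790149211883545, array([0.092 , 0.0667])) zmed 0.01715500365588308
side tray (array([ 0.4638, -0.2358]), 6.02921724319458, array([0.095 , 0.0713])) zmed 0.0175037189446332
top deck ctr [0.5823 0.2247 0.0736] size [0.0915 0.0671 0.    ] n [-0.4755  0.0606  0.8776] pitch 28.64295953216525 yaw -7.265538920269787 rect in-plane (array([-0.0012, -0.0002]), 0.8515787124633789, array([0.0912, 0.0667])) res 0.002305987959399922
side deck ctr [0.5844 0.2235 0.0754] size [0.091  0.0702 0.    ] n [-0.464   0.0718  0.8829] pitch 28.003956804821083 yaw -8.794024053391462 rect in-plane (array([0.0002, 0.0008]), 2.2662534713745117, array([0.0897, 0.0683])) res 0.0023061420466573782
flask [0.4751 0.4235 0.1308]
```

Emit:
drive_tool([
  [0, 0, 0, 0, 0, -0.875],
  [0, 0, 0, 0, 0, -0.875],
  [0, 0, 0, 0, 0, -0.875],
  [0, 0, 0, 0, 0, -0.875],
  [-0.8, -0.9, 0, 0, 0, 0],
  [-0.8, -0.9, 0, 0, 0, 0],
  [-0.8, -0.9, 0, 0, 0, 0],
  [-0.8, -0.9, 0, 0, 0, 0],
  [-0.8, -0.9, 0, 0, 0, 0],
  [-0.8, -0.9, 0, 0, 0, 0],
  [-0.8, -0.9, 0, 0, 0, 0],
  [-0.8, -0.9, 0, 0, 0, 0],
  [-0.8, -0.9, 0, 0, 0, 0],
  [-0.8, -0.9, 0, 0, 0, 0],
  [-0.8, -0.9, 0, 0, 0, 0],
  [-0.8, -0.9, 0, 0, 0, 0],
  [-0.8, -0.9, 0, 0, 0, 0],
  [-0.8, -0.9, 0, 0, 0, 0],
  [-0.8, -0.9, 0, 0, 0, 0],
  [-0.8, -0.9, 0, 0, 0, 0],
], grip=0)

```text
time: 1.77
position: [0.5247, 0.1593, 0.2309]
ee_rot: [-0.342, -3.122, 0.001]
force: [1.2, 1.2, 0.3]
finger_gap: 0.0852
finger_force: 0.0
```

Emit:
drive_tool([
  [0, -1, 0, 0, 0, 0],
  [0, -1, 0, 0, 0, 0],
  [0, -1, 0, 0, 0, 0],
  [0, -1, 0, 0, 0, 0],
  [0, -1, 0, 0, 0, 0],
  [0, -1, 0, 0, 0, 0],
  [0, -1, 0, 0, 0, 0],
  [0, -1, 0, 0, 0, 0],
  [0, -1, 0, 0, 0, 0],
  [0, 0, 0, 0, 0, 0],
  [0, 0, 0, 0, 0, 0],
])

```text
time: 2.68
position: [0.4752, -0.0605, 0.2311]
ee_rot: [-0.349, -3.121, 0.001]
force: [-0.0, -0.3, -0.3]
finger_gap: 0.0855
finger_force: 0.0
```

```bash
cat > to.py <<'E'
import sys,numpy as np
from scipy.spatial.transform import Rotation as Ro
from station import robot
def go(p,yaw,pitch=0.):
    """units of moves from measured pose to TCP p, gauge x at yaw, gauge x pitched up by pitch (deg)"""
    s=robot.sense(); R=Ro.from_rotvec(s["ee_rot"])
    G=Ro.from_euler("ZY",[yaw,-pitch],degrees=True)*Ro.from_matrix(np.diag([-1.,1,-1]))
    print("now",s["position"].round(4),"F",s["force"].round(2),"t",round(s["time"],2))
    print("shift units",(R.inv().apply(np.array(p)-s["position"])/.025).round(2),"turn units",np.degrees((R.inv()*G).as_rotvec()/4).round(2),"shift units in goal axes",(G.inv().apply(np.array(p)-s["position"])/.025).round(2))
if __name__=="__main__":
    a=[float(x) for x in sys.argv[1:]]; go(a[:3],*a[3:])
E
python3 to.py 0.470 -0.088 0.024 -12.5
```

```text
now [ 0.4752 -0.0605  0.2311] F [-0.01 -0.34 -0.34] t 2.68
shift units [-0.05 -1.12  8.28] turn units [-0.01 -0.01 -0.06] shift units in goal axes [-0.04 -1.12  8.28]
```

Emit:
drive_tool([
  [-0.05, -0.62, 0, 0, 0, 0],
  [0, -0.5, 0, 0, 0, 0],
  [0, 0, 0.9, 0, 0, 0],
  [0, 0, 0.9, 0, 0, 0],
  [0, 0, 0.9, 0, 0, 0],
  [0, 0, 0.9, 0, 0, 0],
  [0, 0, 0.9, 0, 0, 0],
  [0, 0, 0.9, 0, 0, 0],
  [0, 0, 0.8, 0, 0, 0],
  [0, 0, 0.8, 0, 0, 0],
  [0, 0, 0.6, 0, 0, 0],
  [0, 0, 0.4, 0, 0, 0],
  [0, 0, 0.3, 0, 0, 0],
  [0, 0, 0, 0, 0, 0],
  [0, 0, 0, 0, 0, 0],
])

```text
time: 3.93
position: [0.4713, -0.086, 0.0239]
ee_rot: [0.341, 3.123, 0.0]
force: [-0.8, -0.5, 0.1]
finger_gap: 0.0854
finger_force: 0.0
```

Emit:
drive_tool([
  [0, 0, 0, 0, 0, 0],
  [0, 0, 0, 0, 0, 0],
  [0, 0, 0, 0, 0, 0],
  [0, 0, 0, 0, 0, 0],
  [0, 0, 0, 0, 0, 0],
  [0, 0, 0, 0, 0, 0],
  [0, 0, 0, 0, 0, 0],
  [0, 0, 0, 0, 0, 0],
  [0, 0, 0, 0, 0, 0],
  [0, 0, 0, 0, 0, 0],
], grip=1)

```text
time: 4.77
position: [0.4713, -0.0867, 0.0245]
ee_rot: [0.343, 3.122, -0.0]
force: [-0.6, -0.2, 5.3]
finger_gap: 0.0334
finger_force: 60.2
```

Emit:
drive_tool([
  [0, 0, -0.4, 0, 0, 0],
  [0, 0, -0.7, 0, 0, 0],
  [0, 0, -0.7, 0, 0, 0],
  [0, 0, -0.6, 0, 0, 0],
  [0, 0, -0.2, 0, 0, 0],
  [0, 0, 0, 0, 0, -0.9],
  [0, 0, 0, 0, 0, -0.9],
  [0, 0, 0, 0, 0, -0.9],
  [0, 0, 0, 0, 0, -0.9],
  [0, 0, 0, 0, 0, -1],
  [0, 0, 0, 0, 0, 0],
])

```text
time: 5.68
position: [0.4704, -0.0864, 0.0885]
ee_rot: [0.163, -3.136, -0.001]
force: [-0.2, 0.4, -1.7]
finger_gap: 0.0334
finger_force: 59.7
```

```bash
python3 to.py 0.4633 -0.234 0.0845 5.9
```

```text
now [ 0.4704 -0.0864  0.0885] F [-0.18  0.35 -1.7 ] t 5.68
shift units [ 0.89 -5.84  0.16] turn units [ 0.01 -0.02  0.01] shift units in goal axes [ 0.89 -5.84  0.16]
```

Emit:
drive_tool([
  [0.1, -0.7, 0, 0, 0, 0],
  [0.12, -0.8, 0, 0, 0, 0],
  [0.12, -0.8, 0, 0, 0, 0],
  [0.12, -0.8, 0, 0, 0, 0],
  [0.12, -0.8, 0, 0, 0, 0],
  [0.12, -0.8, 0, 0, 0, 0],
  [0.12, -0.7, 0, 0, 0, 0],
  [0.07, -0.44, 0, 0, 0, 0],
  [0, 0, 0.4, 0, 0, 0],
  [0, 0, 0, 0, 0, 0],
  [0, 0, 0, 0, 0, 0],
])

```text
time: 6.6
position: [0.4632, -0.2318, 0.0778]
ee_rot: [0.164, -3.135, -0.004]
force: [0.4, 0.3, -1.9]
finger_gap: 0.0334
finger_force: 59.9
```

```bash
python3 to.py 0.4633 -0.234 0.0345 5.9; python3 - <<'E'
from station import eyes
from h import *
o=[]
for n in("top","side"):
    f=eyes.grab_frame(n); np.savez(n+"1.npz",**f); im=f["image"]
    x,y=((404,283) if n=="top" else (313,310))
    o.append(cv2.resize(im[y-60:y+60,x-60:x+60],(390,390),interpolation=cv2.INTER_CUBIC))
cv2.imwrite("pics/tray1.png",np.hstack(o)[:,:,::-1])
E
```

```text
now [ 0.4632 -0.2318  0.0778] F [ 0.45  0.27 -1.86] t 6.6
shift units [ 0.   -0.09  1.73] turn units [ 0.04 -0.03  0.02] shift units in goal axes [ 0.   -0.09  1.73]
```

View pics/tray1.png

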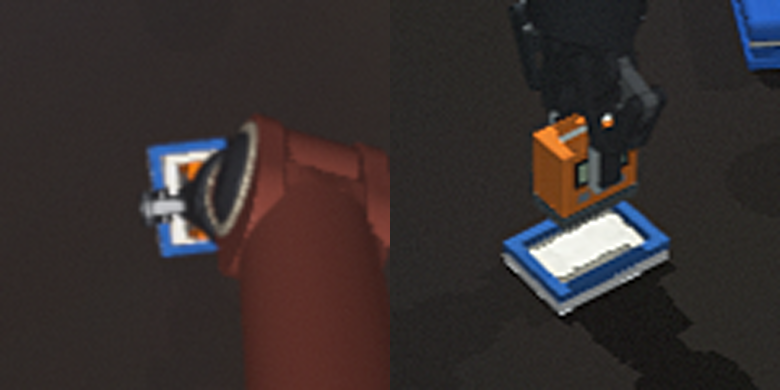

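The gauge hangs upright and aligned over the pocket: in the side crop it is at (585,165), with the tray at (587,245). In the top crop it sits inside the blue rim. Lowering now.

Emit:
drive_tool([
  [0, -0.08, 0.2, 0, 0, 0],
  [0, 0, 0.4, 0, 0, 0],
  [0, 0, 0.4, 0, 0, 0],
  [0, 0, 0.3, 0, 0, 0],
  [0, 0, 0.2, 0, 0, 0],
  [0, 0, 0.1, 0, 0, 0],
  [0, 0, 0.04, 0, 0, 0],
  [0, 0, 0.04, 0, 0, 0],
  [0, 0, 0, 0, 0, 0],
  [0, 0, 0, 0, 0, 0],
])

```text
time: 7.53
position: [0.4642, -0.2361, 0.0371]
ee_rot: [-0.161, 3.137, -0.001]
force: [-0.5, 0.3, -0.4]
finger_gap: 0.0332
finger_force: 59.9
```

Emit:
drive_tool([
  [0, 0, 0.03, 0, 0, 0],
  [0, 0, 0.03, 0, 0, 0],
  [0, 0, 0.03, 0, 0, 0],
  [0, 0, 0, 0, 0, 0],
  [0, 0, 0, 0, 0, 0],
])

```text
time: 7.95
position: [0.464, -0.236, 0.0346]
ee_rot: [0.161, -3.137, 0.0]
force: [-0.5, -0.8, -1.4]
finger_gap: 0.0336
finger_force: 59.9
```

Emit:
drive_tool([
  [0, 0, 0.03, 0, 0, 0],
  [0, 0, 0.03, 0, 0, 0],
  [0, 0, 0, 0, 0, 0],
  [0, 0, 0, 0, 0, 0],
])

```text
time: 8.28
position: [0.464, -0.236, 0.0345]
ee_rot: [-0.161, 3.137, -0.001]
force: [-2.3, 0.9, 9.6]
finger_gap: 0.0335
finger_force: 61.3
```

Contact with the tray floor at TCP z = 0.0345. Release, wait for it to stand free, and look.

Emit:
drive_tool([
  [0, 0, 0, 0, 0, 0],
  [0, 0, 0, 0, 0, 0],
  [0, 0, 0, 0, 0, 0],
  [0, 0, 0, 0, 0, 0],
  [0, 0, 0, 0, 0, 0],
  [0, 0, 0, 0, 0, 0],
  [0, 0, 0, 0, 0, 0],
  [0, 0, 0, 0, 0, 0],
  [0, 0, 0, 0, 0, 0],
  [0, 0, 0, 0, 0, 0],
  [0, 0, 0, 0, 0, 0],
  [0, 0, 0, 0, 0, 0],
  [0, 0, 0, 0, 0, 0],
  [0, 0, 0, 0, 0, 0],
], grip=0)

```text
time: 9.45
position: [0.464, -0.236, 0.0331]
ee_rot: [0.161, -3.137, 0.0]
force: [-0.2, 0.3, 0.7]
finger_gap: 0.0857
finger_force: 0.0
```

```bash
python3 - <<'E'
from station import eyes
from h import *
o=[]
for n in("top","side"):
    f=eyes.grab_frame(n); np.savez(n+"2.npz",**f); im=f["image"]
    x,y=((404,283) if n=="top" else (313,310))
    o.append(cv2.resize(im[y-50:y+50,x-50:x+50],(390,390),interpolation=cv2.INTER_CUBIC))
m=blob(f,(3,120,90),(22,255,255),(275,270,360,350)); P=pts(f,m)
print(np.percentile(P[:,2],[1,50,99]),P[P[:,2]>.063].mean(0),len(P))
cv2.imwrite("pics/tray2.png",np.hstack(o)[:,:,::-1])
E
```

```text
[0.00296595 0.06424322 0.11464461] [ 0.45365199 -0.24320737  0.07161837] 474
```

View pics/tray2.png

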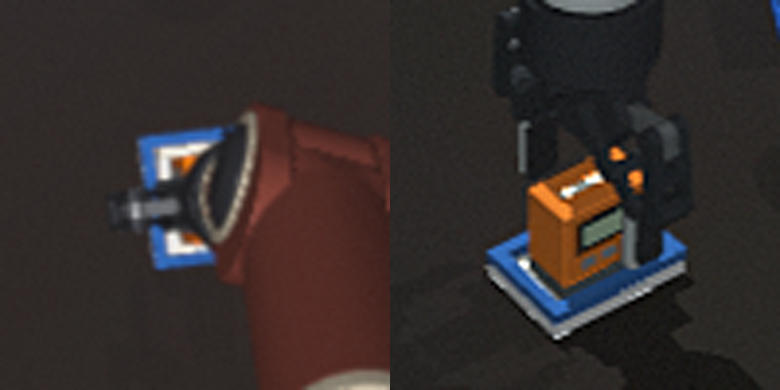

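The gauge stands upright in the pocket with both fingers well clear: side crop (578,225), and the top crop shows a white margin either side. I'll regrip and refine the deck plane.

Emit:
drive_tool([
  [0, 0, 0, 0, 0, 0],
  [0, 0, 0, 0, 0, 0],
  [0, 0, 0, 0, 0, 0],
  [0, 0, 0, 0, 0, 0],
  [0, 0, 0, 0, 0, 0],
  [0, 0, 0, 0, 0, 0],
  [0, 0, 0, 0, 0, 0],
  [0, 0, 0, 0, 0, 0],
  [0, 0, 0, 0, 0, 0],
  [0, 0, 0, 0, 0, 0],
  [0, 0, 0, 0, 0, 0],
], grip=1)

```text
time: 10.47
position: [0.4642, -0.2361, 0.0332]
ee_rot: [-0.161, 3.137, -0.0]
force: [-0.3, 0.7, 2.4]
finger_gap: 0.033
finger_force: 59.9
```

```bash
python3 - <<'E'
from h import *
np.set_printoptions(precision=4,suppress=True)
c=np.array([.5833,.224,.0745]); n=np.array([-.471,.0537,.8805]); x=np.array([.8748,-.0997,.474]); y=np.cross(n,x)
for nm in("top","side"):
    f=dict(np.load(nm+"0.npz")); P=pts(f,np.ones((480,640),np.uint8)); c0,n0=c,n
    for _ in range(4):
        D=P-c0; ok=(abs(D@x)<.065)&(abs(D@y)<.045)&(abs(D@n0)<.008); Q=P[ok]
        m=Q.mean(0); n0=np.linalg.svd(Q-m)[2][2]; n0*=np.sign(n0[2])
    print(nm,ok.sum(),n0,"pitch",np.degrees(np.arccos(n0[2])),"yaw",np.degrees(np.arctan2(-n0[1],-n0[0])),"offset of c from plane",(c-m)@n0)
E
```

```text
top 1606 [-0.4653  0.055   0.8834] pitch 27.942104410574192 yaw -6.746036049220183 offset of c from plane 0.0002794225840645407
side 915 [-0.4659  0.0514  0.8833] pitch 27.95214413151306 yaw -6.295375148334454 offset of c from plane -0.00036406318366778327
```

Emit:
drive_tool([
  [0, 0, -0.3, 0, 0, 0],
  [0, 0, -0.7, 0, 0, 0],
  [0, 0, -0.8, 0, 0, 0],
  [0, 0, -0.8, 0, 0, 0],
  [0, 0, -0.8, 0, 0, 0],
  [0, 0, -0.8, 0, 0, 0],
  [0, 0, -0.6, 0, 0, 0],
  [0, 0, -0.3, 0, 0, 0],
  [0, 0, 0, 0, 0, 0],
])

```text
time: 11.22
position: [0.4646, -0.2362, 0.1621]
ee_rot: [-0.161, 3.135, -0.002]
force: [0.5, -0.2, -1.8]
finger_gap: 0.0331
finger_force: 59.7
```

Emit:
drive_tool([
  [-0.2, 0.5, 0, 0, 0, 0],
  [-0.3, 0.9, 0, 0, 0, 0],
  [-0.3, 1, 0, 0, 0, 0],
  [-0.3, 1, 0, 0, 0, 0],
  [-0.3, 1, 0, 0, 0, 0],
  [-0.3, 1, 0, 0, 0, 0],
  [-0.3, 1, 0, 0, 0, 0],
  [-0.3, 1, 0, 0, 0, 0],
  [-0.3, 1, 0, 0, 0, 0],
  [-0.3, 1, 0, 0, 0, 0],
  [-0.3, 1, 0, 0, 0, 0],
  [-0.3, 1, 0, 0, 0, 0],
  [-0.3, 1, 0, 0, 0, 0],
  [-0.3, 1, 0, 0, 0, 0],
  [-0.3, 1, 0, 0, 0, 0],
  [-0.3, 1, 0, 0, 0, 0],
  [-0.3, 1, 0, 0, 0, 0],
  [-0.3, 1, 0, 0, 0, 0],
  [-0.3, 0.6, 0, 0, 0, 0],
  [0, 0, 0, 0, 0, 0],
])

```text
time: 12.88
position: [0.556, 0.2319, 0.1588]
ee_rot: [0.172, -3.135, -0.006]
force: [-0.3, 1.0, -1.5]
finger_gap: 0.0333
finger_force: 59.8
```

```bash
python3 to.py .5585 .2268 .1215 -6.5 27.95
```

```text
now [0.556  0.2319 0.1588] F [-0.34  1.   -1.52] t 12.88
shift units [-0.08 -0.22  1.49] turn units [ 0.83 -6.99  3.12] shift units in goal axes [ 0.59 -0.19  1.37]
```

Emit:
drive_tool([
  [0, 0, 0, 0.083, -0.7, 0.312],
  [0, 0, 0, 0.083, -0.7, 0.312],
  [0, 0, 0, 0.083, -0.7, 0.312],
  [0, 0, 0, 0.083, -0.7, 0.312],
  [0, 0, 0, 0.083, -0.7, 0.312],
  [0, 0, 0, 0.083, -0.7, 0.312],
  [0, 0, 0, 0.083, -0.7, 0.312],
  [0, 0, 0, 0.083, -0.7, 0.312],
  [0, 0, 0, 0.083, -0.7, 0.312],
  [0, 0, 0, 0.083, -0.7, 0.312],
  [0, 0, 0, 0, 0, 0],
  [0, 0, 0, 0, 0, 0],
])

```text
time: 13.88
position: [0.5555, 0.2261, 0.1591]
ee_rot: [0.155, 2.65, -0.048]
force: [-0.2, 0.4, -0.5]
finger_gap: 0.0331
finger_force: 60.0
```

```bash
python3 to.py .5585 .2268 .1215 -6.5 27.95
```

```text
now [0.5555 0.2261 0.1591] F [-0.22  0.44 -0.5 ] t 13.88
shift units [0.6  0.05 1.38] turn units [-0.12 -0.   -0.02] shift units in goal axes [0.6  0.04 1.38]
```

Emit:
drive_tool([
  [0.3, 0.03, 0.3, -0.06, 0, 0],
  [0.3, 0.02, 0.4, -0.06, 0, 0],
  [0, 0, 0.4, 0, 0, 0],
  [0, 0, 0.3, 0, 0, 0],
  [0, 0, 0, 0, 0, 0],
  [0, 0, 0, 0, 0, 0],
])

```text
time: 14.38
position: [0.5615, 0.226, 0.1224]
ee_rot: [0.158, 2.646, -0.034]
force: [0.5, -0.7, -1.3]
finger_gap: 0.0331
finger_force: 60.0
```

```bash
python3 to.py .5725 .2252 .0950 -6.5 27.95; python3 - <<'E'
from station import eyes
from h import *
o=[]
for n in("top","side"):
    f=eyes.grab_frame(n); im=f["image"]
    x,y=((229,240) if n=="top" else (266,190))
    o.append(cv2.resize(im[y-60:y+60,x-60:x+60],(390,390),interpolation=cv2.INTER_CUBIC))
cv2.imwrite("pics/deck1.png",np.hstack(o)[:,:,::-1])
E
```

```text
now [0.5615 0.226  0.1224] F [ 0.54 -0.74 -1.3 ] t 14.38
shift units [0.13 0.01 1.18] turn units [ 0.02  0.05 -0.08] shift units in goal axes [0.12 0.02 1.18]
```

View pics/deck1.png

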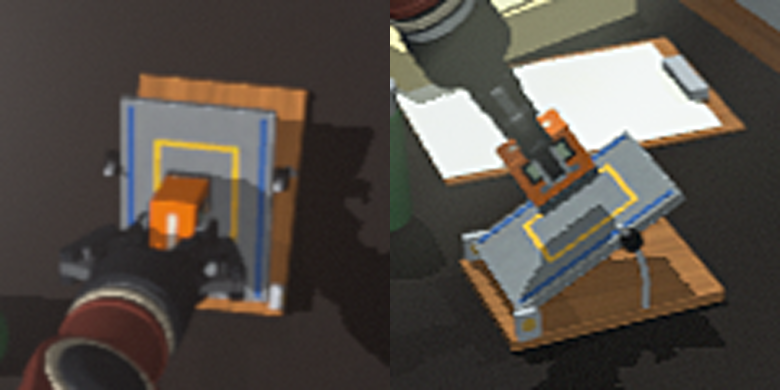

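The gauge is parallel to the deck above the outline: side crop gauge (550,165) over outline (580,215); top crop gauge (180,210). Approaching, then feeling for contact.

Emit:
drive_tool([
  [0.06, 0.01, 0.3, 0.02, 0.05, -0.08],
  [0.06, 0, 0.35, 0, 0, 0],
  [0, 0, 0.3, 0, 0, 0],
  [0, 0, 0.1, 0, 0, 0],
  [0, 0, 0, 0, 0, 0],
  [0, 0, 0, 0, 0, 0],
  [0, 0, 0, 0, 0, 0],
])

```text
time: 15.07
position: [0.5702, 0.2262, 0.0981]
ee_rot: [0.149, 2.65, -0.037]
force: [0.3, 0.4, -2.0]
finger_gap: 0.0335
finger_force: 60.0
```

```bash
python3 to.py .5725 .2252 .0950 -6.5 27.95; python3 -c "
from station import robot;s=robot.sense();print(s['force'],s['torque'])"
```

```text
now [0.5702 0.2262 0.0981] F [ 0.35  0.44 -2.02] t 15.07
shift units [-0.03 -0.03  0.15] turn units [ 0.01 -0.    0.01] shift units in goal axes [-0.03 -0.03  0.15]
[ 0.34745958  0.44184232 -2.01678384] [ 0.03259126  0.66697529 -0.02326705]
```

Emit:
drive_tool([
  [0, 0, 0.05, 0, 0, 0],
  [0, 0, 0.04, 0, 0, 0],
  [0, 0, 0, 0, 0, 0],
  [0, 0, 0, 0, 0, 0],
])

```text
time: 15.4
position: [0.5712, 0.226, 0.0961]
ee_rot: [0.149, 2.65, -0.037]
force: [-0.3, -0.6, -1.4]
finger_gap: 0.0334
finger_force: 60.0
```

Emit:
drive_tool([
  [0, 0, 0.03, 0, 0, 0],
  [0, 0, 0, 0, 0, 0],
  [0, 0, 0, 0, 0, 0],
])

```text
time: 15.65
position: [0.5716, 0.226, 0.0954]
ee_rot: [0.149, 2.65, -0.037]
force: [1.2, 0.3, -0.8]
finger_gap: 0.0334
finger_force: 60.0
```

Emit:
drive_tool([
  [0, 0, 0.03, 0, 0, 0],
  [0, 0, 0, 0, 0, 0],
  [0, 0, 0, 0, 0, 0],
])

```text
time: 15.9
position: [0.5719, 0.226, 0.0947]
ee_rot: [0.149, 2.65, -0.037]
force: [0.3, 0.5, -1.6]
finger_gap: 0.0336
finger_force: 60.0
```

```bash
python3 to.py .5725 .2252 .0950 -6.5 27.95; python3 -c "
from station import robot;s=robot.sense();print(s['force'],s['torque'])"
```

```text
now [0.5719 0.226  0.0947] F [ 0.32  0.53 -1.57] t 15.9
shift units [-0.03 -0.03  0.  ] turn units [ 0.01 -0.    0.01] shift units in goal axes [-0.03 -0.03  0.  ]
[ 0.31774784  0.53071758 -1.56723821] [ 0.05411501  0.59628585 -0.03249848]
```

Emit:
drive_tool([
  [0, 0, 0.02, 0, 0, 0],
  [0, 0, 0, 0, 0, 0],
  [0, 0, 0, 0, 0, 0],
])

```text
time: 16.15
position: [0.5722, 0.2259, 0.0943]
ee_rot: [0.149, 2.65, -0.037]
force: [-0.5, -0.3, -0.5]
finger_gap: 0.0335
finger_force: 60.2
```

Emit:
drive_tool([
  [0, 0, 0.02, 0, 0, 0],
  [0, 0, 0, 0, 0, 0],
  [0, 0, 0, 0, 0, 0],
])

```text
time: 16.4
position: [0.5721, 0.2259, 0.0942]
ee_rot: [0.149, 2.65, -0.036]
force: [-5.0, -0.1, 5.0]
finger_gap: 0.0334
finger_force: 60.9
```

```bash
python3 -c "
from station import robot;s=robot.sense();print(s['force'],s['torque'])"
```

```text
[-4.99687537 -0.10933848  4.96937919] [-0.04780466  0.71718575 -0.00804801]
```

Emit:
drive_tool([
  [0, 0, 0.015, 0, 0, 0],
  [0, 0, 0, 0, 0, 0],
  [0, 0, 0, 0, 0, 0],
  [0, 0, 0, 0, 0, 0],
])

```text
time: 16.73
position: [0.5721, 0.2259, 0.0942]
ee_rot: [0.149, 2.65, -0.036]
force: [-6.6, -0.1, 8.9]
finger_gap: 0.033
finger_force: 61.6
```

```bash
python3 to.py .5725 .2252 .0950 -6.5 27.95; python3 -c "
from station import robot,eyes;import numpy as np
S=[]
for i in range(4): s=robot.sense();S.append(np.r_[s['force'],s['torque'],s['position']]);eyes.grab_frame('top')
print(np.array(S).round(3))"
```

```text
now [0.5721 0.2259 0.0942] F [-6.59 -0.09  8.87] t 16.73
shift units [-0.03 -0.03 -0.02] turn units [ 0.02 -0.    0.01] shift units in goal axes [-0.03 -0.03 -0.02]
[[-6.589 -0.092  8.871 -0.046  0.762 -0.063  0.572  0.226  0.094]
 [-6.798 -0.009  8.559 -0.026  0.784 -0.056  0.572  0.226  0.094]
 [-6.149  0.439  8.18  -0.034  0.744 -0.039  0.572  0.226  0.094]
 [-7.174 -0.062  7.538 -0.079  0.806 -0.056  0.572  0.226  0.094]]
```

```bash
python3 - <<'E'
from station import eyes
from h import *
o=[]
for n in("top","side"):
    f=eyes.grab_frame(n); im=f["image"]
    x,y=((229,240) if n=="top" else (266,198))
    o.append(cv2.resize(im[y-40:y+40,x-40:x+40],(400,400),interpolation=cv2.INTER_CUBIC))
cv2.imwrite("pics/deck2.png",np.hstack(o)[:,:,::-1])
E
```

```text
(no output)
```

View pics/deck2.png

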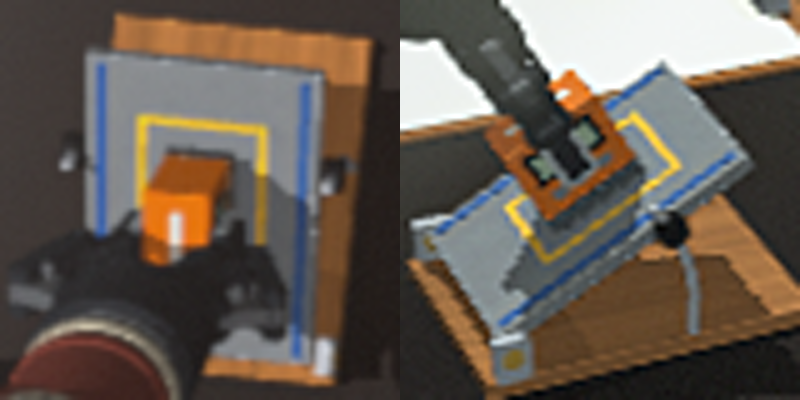

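The gauge is seated flush inside the yellow outline, with its length up the slope: side crop base from about (550,235) to (640,180), top crop (190,190). The push is about 11–12 N and steady.

```bash
python3 -c "
from station import job;print(job.sign_off())"
```

```text
the job is handed in; nothing more can be done
None
```

I zeroed the gauge in the tray, then set it flush inside the yellow outline on the deck (pitch about 28°). I handed in with it still gripped and pressed at about 12 N, at about 17 s of the 58 s allowed; the sign-off returned no verdict.

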